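# Send a balm jar under the lid-height gauge

## Task

The balm jar on the lid-height checking fixture is still at the loading end. Draw the lock pin straight up out of the slide and hang it by its narrow neck in the notch of the pin rest beside it, let go of it there, and only then push the slide with its jar under the dial gauge until the spring catch clicks in and holds it. Keep the jar standing in its nest and leave the things around the fixture where they are.

Things in the scene. Friction and masses are not known exactly. Their poses are not given: they have to be found in the camera images.
- fixture: Fixed base: aluminium plate 170 x 358 mm, top at 18 mm, with guide strips, pin rest, catch and gauge. Origin at table height under the slide's middle line. +y: the slide's travel, loading end to gauge; -x: the pin rest's and catch's side. Gauge column at x 65, y 148 mm; its cross arm and 59 mm dial (facing -x) are over x 0, y 148 mm, 100 to 207 mm above the table.
- slide (a joint): Travel along the fixture's +y, m: 0 at the loading end (pinned), 0.0915 at the end stop under the gauge; the catch drops in at about 0.088. Takes 2 to 6 N, most just before the click. Aluminium plate 80 mm wide, 18 mm thick, top 37 mm above the table. Along +y from the pin bore: ball handle at 60 mm, jar nest (black ring 73 mm across, 18 mm high) at 198 mm.
- catch (a joint): Spring catch on the base: how far its roller-nosed bolt is pushed back, m. 0 sprung out (before the slide's striker comes, and again once it has clicked in behind it), up to 0.006 while the striker passes. The moving slide works it; it needs no handling.
- lock_pin: Loose lock pin, upright in the bore of slide and base, 0.12 kg. Origin: middle of the collar's underside, which rests on the slide; z up the pin. Below: steel shank 12 mm thick, 30 mm long in a 13.5 mm bore (raise it 32 mm or more to clear the slide). Above: collar 20 mm wide, z 0 to 4; narrow neck 8 mm wide, z 4 to 20; round black grip 24 mm wide, z 20 to 58 mm.
- pin_grip (a point): Good point to hold the pin: on its axis, 47 mm above its origin and 27 mm above the underside of the grip (fingertips that reach 19 mm lower clear the pin rest).
- pin_shoulder (a point): Middle of the underside of the pin's grip, 20 mm above the pin's origin. It rests on the tongue when the pin is parked; collar (then under the tongue) and shank are too wide to pass the notch from above.
- notch_seat (a point): Where the pin hangs: seat of the notch on top of the pin rest's tongue, 86 mm up, 63.5 mm on the fixture's -x side of the pin bore; fixture's axes. Tongue 5 mm thick, 40 wide; notch 10 mm wide, open to the slide (+x), mouth 17.5 mm before the seat and flared. 3 mm lips at the mouth: the neck enters sideways with the grip's underside 4 to 9 mm above the tongue, then is lowered till the grip rests.
- handle (a point): Middle of the slide's black ball handle, 30 mm in diameter, on a 12 mm stem; 80 mm above the table (43 mm above the slide). It rides with the slide.
- jar: Amber balm jar with a gold lid, 59 mm across and 66 mm tall, 0.24 kg, standing loose in the nest ring on the slide. Origin in the middle of its underside, z up.
- nest (a point): Middle of the floor of the jar nest, on the slide's top face; rides with the slide.
- gauge_spot (a point): Point on the slide's top level straight below the dial gauge's tip, where the nest's middle belongs when the slide is home.
- waiting_jar: Bystander: another balm jar like the first, standing on the table. Origin in the middle of its underside.
- small_jar: Bystander: small amber salve jar, 43 mm across and 44 mm tall. Origin in the middle of its underside.
- tamper: Bystander: jar tamper with a beech grip, 42 mm across and 83 mm tall, upright. Origin in the middle of its underside.
- marker_pen: Bystander: marker pen 120 mm long lying on the table.
There are look-alikes about, which are no part of the job. What is shaped like the jar but turquoise is not meant.

How it is judged:
On the way, in this order (a step that is already met when the one before it is completed fails the run):
1. the lock pin hangs released in the notch while the slide is still at the loading end (horizontal distance between pin_shoulder and notch_seat below 0.006 m and z of pin_shoulder in the frame of notch_seat between -0.003 and 0.003 m and angle between lock_pin's own z axis and vertical below 0.15 rad and contact force between the fingers and lock_pin below 0.2 N and value of joint slide below 0.01 m), for 0.2 s.
2. the slide is under the gauge and the catch has clicked in (value of joint slide above 0.086 m and value of joint catch below 0.002 m), for 0.2 s.
At the end, for the whole second after the job is handed in: The pin hangs at rest in the notch, its grip's underside within 6 mm level and 3 mm in height of the seat, tilt under 0.15 rad; the slide is beyond 86 mm with the catch out (under 2 mm); the jar stands at rest within 6 mm of its nest's middle, at most 4 mm above its floor, tilt under 0.1 rad (all of step 2 and horizontal distance between pin_shoulder and notch_seat below 0.006 m and z of pin_shoulder in the frame of notch_seat between -0.003 and 0.003 m and angle between lock_pin's own z axis and vertical below 0.15 rad and linear speed of each of lock_pin, jar below 0.02 m/s and horizontal distance between jar and nest below 0.006 m and z of jar in the frame of nest below 0.004 m and angle between jar's own z axis and vertical below 0.1 rad); the robot touches nothing.
It fails at once if the jar is tipped by more than 0.3 rad (angle between jar's own z axis and vertical above 0.3 rad).
It fails at once if a bystander is moved by more than 20 mm (distance of any of waiting_jar, small_jar, tamper, marker_pen from where it was at the start of the episode above 0.02 m).
It also fails if it takes over 58 s, if anything falls off the work surface, if the arm or the gripper's body presses on something with over 40 N, if the wrist force passes 120 N, or if a joint passes its speed limit or range.

## Robot

A 7-joint arm with a two-finger parallel gripper is mounted at the origin on a cart in front of the work surface, level with it; the furniture and walls round the work are solid. World frame = base frame: x ahead of the robot, y to its left, z up, the work surface at z = 0. Lengths are in m, angles in rad, forces in N, time in s.
With the tool pointing down it reaches from about 0.4 to 0.875 m from the base axis. Payload 6.5 kg.
Tool frame: the origin (TCP) lies midway between the tips of the shut fingers; the grasp point (between the pads) lies 19 mm behind it; z points along the fingers, y is the line along which they close (so a half turn about z gives the same grasp; the last joint's range is limited). The gripper opens to 88 mm and grips with 3 to 60 N. Pads are 18 mm wide; open, the fingers measure 123 mm over their backs; the gripper's body (75 mm by 187 mm) begins 45 mm behind the grasp point.
Start: joints at [-1.227, 0.536, -0.004, 1.538, 0.003, 1.067, -0.071], TCP at [0.259, 0.596, 0.239] pointing down, gripper open.
Joint ranges: [-2.7, 2.7], [-0.37, 2.16], [-1.27, 1.26], [0.24, 2.4], [-1.31, 4.45], [0.19, 1.91], [-2.76, 2.76]. Speed limits (rad/s): [2.39, 2.39, 3.14, 3.14, 3.14, 3.14, 3.14].

## Interface

Orientations are given as a unit quaternion [x, y, z, w].
In Python, from workcell import manip, capture, nets gives the robot as it stands.
- The arm moves only by the tool servo_tool, never from a script. Its argument "motion" is a list of rows, each a list of 5 numbers: the shift along the tool's x, y, z in units of 50 mm (1.0 is 50 mm), then the turn about the tool's z in units of 6 degrees (1.0 is 6 degrees), then the finger opening in mm, from 0 to 88.1. A call has exactly 5 rows; each row is the pose to reach, as a shift and turn from the pose commanded when the call began, along the tool's axes at that moment; what a row does not reach only later rows make up. A row lasts 1/10 s, in which the tool goes at most 50 mm and 8.59 degrees, less where a joint would pass 70% of its speed; a pose out of reach is approached as far as the arm can. A call with a gripper value outside its range is refused whole. The fingers move at their own pace and stop on an object; "force" is the grip in N (left out, the last holds). Time passes only in rows, so rows that repeat a pose let the fingers close, or fill a call up. It gives the time, the measured TCP pose, the force, the opening and the grip force at its end, in the units of the state.
- manip.get_state(): the state, without advancing time (a new reading comes with each control period).
- capture(name): name is "scene" or "top" or "wrist"; returns a dict with "image" (480x640x3 uint8, red, green, blue), "intrinsics" (3x3 intrinsics, pixels), "origin" and "orientation" of the camera in the world. Camera axes: x right, y down, z forward; pixel columns grow to the right and rows downward; lengths in m; the calibration is good to about 2 mm. A picture is of the moment at which its call begins. There is no depth.
- manip.job_done(): hands the job in; it is judged then, once.
Trained networks look in a picture, given as the dict that the camera call returned (one of the last four; its "shot" number tells which), for a name from the list of things; names that differ only in an ending like _2 or _b are one class to them, and where a whole thing is asked for, a point or a joint stands for the part that bears it (a point fixed in the world has none). Each returns a list of dicts, best first, with "p" (0 to 1); they miss things now and then, are a little off and sometimes report something else, mostly with a low value. They report only what shows in the picture. A call takes as long as a camera call. They do not tell look-alikes from the thing itself.
- nets.boxes_of(thing, picture): "xyz" ([x, y, z] in m, in the coordinates of the camera as it stood for that picture, good to about 4 mm: the middle of the surface that is visible of it).
- nets.regions_of(thing, picture): "pixels" (480x640 bool, what is visible of it).
- nets.landmark_of(thing, picture): "xyz" ([x, y, z] in m, in the coordinates of the camera as it stood for that picture, good to about 4 mm: a listed point, or the origin of a listed thing).
The state is a dict: "time_s": time; "joints": joint angles; "joint_vel": joint speeds; "tau": joint torques, N m; "position": TCP position; "eef_rot": TCP orientation; "contact_force": force on the tool from outside, world axes, zero at the start; "torque": the same for the moment, N m; "grip_width": finger opening in m; "grasp_force": force on a finger pad.
Only numpy, scipy, OpenCV 4.12 (cv2) and the standard library are available. Lean on these libraries where they do the work, as an engineer would, in place of code of your own. Each camera call takes 0.05 s, during which the arm holds its last target. There are 200 camera calls.

## Working session

There is one attempt and no reset: what is moved stays moved. The work goes in short steps, Python scripts to look and compute and a tool call to move; the robot and the scene stay as the last step left them, time stands still between calls to the robot, and variables do not carry over. Pictures are saved under pics/ and viewed, at most 10 in all, crops included, and the job is handed in when it is done.

Besides the shell and the picture viewer there is one more tool, called after ">>>" as name(argument=value, ...), one argument or row to a line, values as JSON. servo_tool: Moves the arm, as the interface text tells. Its arguments: {"type":"object","properties":{"motion":{"type":"array"},"force":{"type":"number"}},"required":["motion"]}

```bash
mkdir -p pics; cat > h.py <<'E'
import numpy as np, cv2
from scipy.spatial.transform import Rotation as R
from workcell import manip, capture, nets
def w(p,xyz): return R.from_quat(p["orientation"]).apply(xyz)+np.array(p["origin"])
def px(p,P):
    c=R.from_quat(p["orientation"]).inv().apply(np.array(P)-p["origin"]); q=p["intrinsics"]@c; return q[:2]/q[2]
def save(p,n): cv2.imwrite("pics/"+n,cv2.cvtColor(p["image"],cv2.COLOR_RGB2BGR))
def lm(p,names,k=2):
    for n in names:
        for d in nets.landmark_of(n,p)[:k]: print(n,round(d["p"],2),w(p,d["xyz"]).round(4),px(p,w(p,d["xyz"])).round())
E
python3 - <<'E'
from h import *
s=manip.get_state(); print(s["time_s"],s["position"],s["eef_rot"],R.from_quat(s["eef_rot"]).as_matrix().round(3))
for c in ("scene","top"):
    p=capture(c); save(p,c+"0.png"); print(c,np.round(p["origin"],3))
    lm(p,["lock_pin","pin_grip","pin_shoulder","notch_seat","handle","nest","gauge_spot","jar","fixture","waiting_jar","small_jar","tamper","marker_pen"])
E
```

```text
0.0 [0.258785   0.59559876 0.23785974] [ 2.03454544e-01  9.79084019e-01 -8.51758908e-04 -8.65773046e-05] [[-0.917  0.398 -0.001]
 [ 0.398  0.917 -0.002]
 [-0.    -0.002 -1.   ]]
scene [-0.111 -0.929  1.081]
lock_pin 0.44 [ 0.563  -0.0963  0.0364] [338. 287.]
lock_pin 0.25 [ 0.4258  0.3651 -0.0012] [217. 231.]
pin_grip 0.56 [ 0.5679 -0.0952  0.0851] [340. 273.]
pin_grip 0.22 [0.4273 0.3659 0.    ] [217. 230.]
pin_shoulder 0.43 [ 0.5628 -0.093   0.0608] [338. 280.]
notch_seat 0.97 [ 0.5048 -0.1034  0.0888] [323. 283.]
handle 0.8 [ 0.558  -0.0344  0.08  ] [323. 263.]
nest 0.97 [0.5319 0.1019 0.0376] [289. 252.]
gauge_spot 0.78 [0.5202 0.187  0.0407] [270. 238.]
jar 0.93 [ 0.7108  0.1657 -0.0013] [325. 230.]
jar 0.75 [0.5596 0.3067 0.0017] [262. 224.]
fixture 0.67 [ 0.5396  0.0371 -0.0027] [304. 274.]
small_jar 0.88 [ 0.5627 -0.3467  0.0017] [399. 354.]
tamper 0.68 [ 0.4528 -0.3556  0.0014] [367. 377.]
marker_pen 0.55 [0.4027 0.5089 0.0021] [190. 211.]
top [0.522 0.073 1.37 ]
lock_pin 0.39 [ 0.569  -0.0964  0.0373] [377. 252.]
pin_grip 0.55 [ 0.5654 -0.0943  0.0884] [378. 253.]
pin_shoulder 0.57 [ 0.5693 -0.0984  0.0604] [379. 252.]
notch_seat 0.92 [ 0.5025 -0.1088  0.0851] [383. 276.]
handle 0.94 [ 0.5587 -0.0372  0.0822] [357. 255.]
nest 0.74 [0.536  0.0977 0.0397] [307. 262.]
gauge_spot 0.88 [0.52   0.1872 0.0327] [275. 267.]
jar 0.73 [0.7119 0.1633 0.0009] [286. 200.]
jar 0.72 [0.5355 0.0954 0.0374] [308. 262.]
fixture 0.91 [5.484e-01 3.920e-02 2.000e-04] [328. 258.]
waiting_jar 0.7 [ 0.4325  0.3623 -0.0006] [213. 296.]
small_jar 0.55 [ 0.5604 -0.3507  0.0045] [464. 258.]
tamper 0.75 [ 4.476e-01 -3.637e-01 -3.000e-04] [468. 298.]
marker_pen 0.74 [0.4013 0.5099 0.0037] [160. 305.]
```

```bash
python3 - <<'E'
import cv2,numpy as np
a=cv2.imread("pics/top0.png"); b=cv2.imread("pics/scene0.png")
A=cv2.resize(a[170:350,230:430],None,fx=2,fy=2); B=cv2.resize(b[170:350,230:430],None,fx=2,fy=2)
big=np.vstack([np.hstack([A,B]),np.hstack([cv2.resize(a,(320,240)),cv2.resize(b,(320,240)),np.zeros((240,160,3),np.uint8)])])
cv2.imwrite("pics/m0.png",big)
E
```

```text
(no output)
```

View pics/m0.png

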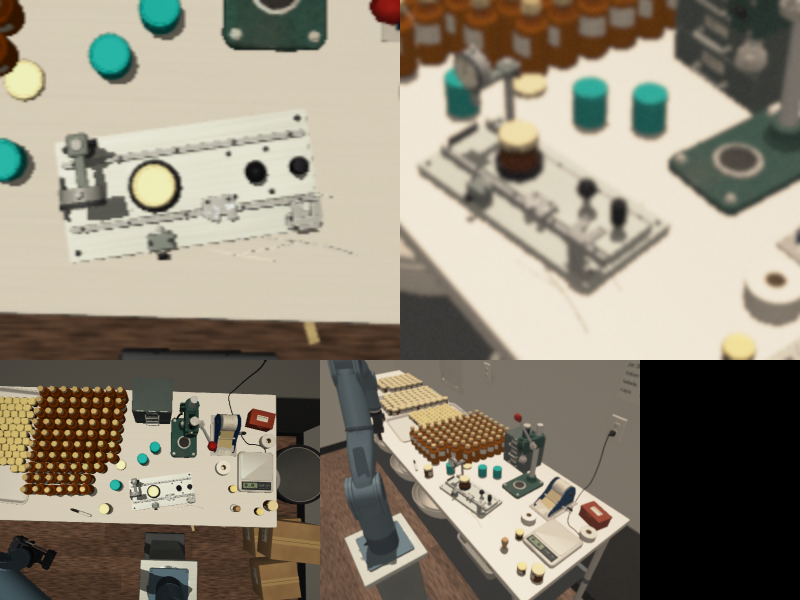

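```bash
cat >> h.py <<'E'
M={"lock_pin":(0,-.14,.037),"pin_grip":(0,-.14,.084),"pin_shoulder":(0,-.14,.057),"notch_seat":(-.0635,-.14,.086),"handle":(0,-.08,.08),"nest":(0,.058,.037),"gauge_spot":(0,.148,.037)}
def fit(ps,names=M):
    from scipy.optimize import least_squares
    a=[];b=[];l=[]
    for p in ps:
        for n in names:
            for d in nets.landmark_of(n,p)[:1]:
                q=w(p,d["xyz"])
                if d["p"]>.3 and abs(q[2]-M[n][2])<.012: a.append(M[n]);b.append(q);l.append(n)
    a=np.array(a);b=np.array(b)
    T=lambda v:np.c_[a[:,0]*np.cos(v[2])-a[:,1]*np.sin(v[2])+v[0],a[:,0]*np.sin(v[2])+a[:,1]*np.cos(v[2])+v[1]]
    r=least_squares(lambda v:(T(v)-b[:,:2]).ravel(),[.54,.04,.16],loss="soft_l1",f_scale=.004)
    for n,e,z in zip(l,b[:,:2]-T(r.x),b[:,2]): print(n,(e*1e3).round(1),round(z,4))
    print("fit",r.x.round(4),"n",len(l)); return r.x
def pt(v,x,y): c,s=np.cos(v[2]),np.sin(v[2]); return np.array([v[0]+c*x-s*y,v[1]+s*x+c*y])
def go(P,yaw=None):
    """shift in tool units to world point P (TCP), turn units so that tool y lies at angle yaw (mod pi)"""
    s=manip.get_state(); A=R.from_quat(s["eef_rot"]); D=A.inv().apply(np.array(P)-s["position"])/.05
    t=None
    if yaw is not None:
        y=A.apply([0,1,0]); d=(yaw-np.arctan2(y[1],y[0])+np.pi/2)%np.pi-np.pi/2
        t=-np.degrees(d)/6   # tool z down
    print("t",s["time_s"],"pos",np.round(s["position"],4),"units",D.round(3),"turn",t)
E
python3 - <<'E'
from h import *
v=fit([capture("scene"),capture("top")])
g=pt(v,0,-.14); print(g,pt(v,-.0635,-.14),pt(v,0,-.08))
go([*g,.22],v[2]+np.pi/2)
E
```

```text
lock_pin [-2.6 -0.9] 0.0357
pin_grip [2.9 3.8] 0.0808
pin_shoulder [-3.4  3.5] 0.0602
notch_seat [-0.8  0.4] 0.0859
handle [2.2 0.6] 0.0801
nest [-1.8  2.7] 0.041
gauge_spot [-3.8  1.4] 0.0354
lock_pin [ 4.1 -3. ] 0.0402
pin_grip [-0.9 -3.9] 0.0876
pin_shoulder [ 0.3 -3.5] 0.0614
notch_seat [-1.3 -1.1] 0.086
handle [ 1.3 -0.8] 0.0816
nest [ 2.5 -1. ] 0.0397
gauge_spot [1.3 1.7] 0.0354
fit [0.5434 0.0424 0.1657] n 14
[ 0.5664494  -0.09572997] [ 0.5038188  -0.10620171] [ 0.55655485 -0.03655145]
t 2.2 pos [0.259  0.5962 0.2387] units [-11.153 -10.244   0.375] turn -5.494140008208336
```

>>> servo_tool(
  motion=[
    [-0.3,-0.28,-0.4,0,44],
    [-1.0,-0.92,-0.6,0,44],
    [-1.7,-1.56,-0.6,0,44],
    [-2.4,-2.2,-0.6,0,44],
    [-3.1,-2.85,-0.6,0,44],
  ],
)

```text
time_s: 2.7
position: [0.345, 0.402, 0.269]
eef_rot: [0.203, 0.979, 0.0, 0.0]
contact_force: [0.5, -0.2, -0.4]
grip_width: 0.0505
grasp_force: 0.0
```

>>> servo_tool(
  motion=[
    [-0.7,-0.64,0,0,44],
    [-1.4,-1.28,0,0,44],
    [-2.1,-1.93,0,0,44],
    [-2.8,-2.57,0,0,44],
    [-3.5,-3.21,0,0,44],
  ],
)

```text
time_s: 3.2
position: [0.4415, 0.185, 0.2691]
eef_rot: [0.203, 0.979, 0.0, 0.0]
contact_force: [0.1, 0.6, 0.0]
grip_width: 0.0441
grasp_force: 0.0
```

>>> servo_tool(
  motion=[
    [-0.7,-0.64,0,-0.5,44],
    [-1.4,-1.28,0,-1.5,44],
    [-2.1,-1.93,0,-2.5,44],
    [-2.8,-2.57,0,-3.5,44],
    [-3.5,-3.21,0,-4.5,44],
  ],
)

```text
time_s: 3.7
position: [0.5382, -0.0319, 0.269]
eef_rot: [-0.033, 0.999, 0.0, 0.0]
contact_force: [0.2, 0.4, -0.2]
grip_width: 0.0439
grasp_force: 0.0
```

```bash
python3 - <<'E'
from h import *
s=manip.get_state(); print(s["joints"],s["contact_force"])
go([.5664,-.0957,.20],.1657+np.pi/2)
E
```

```text
[-0.22416559  0.31562337  0.24841113  1.81409294 -0.0898501   1.02196199
  1.69619031] [ 0.15129761  0.36458997 -0.24539875]
t 3.7 pos [ 0.5382 -0.0319  0.269 ] units [-0.478 -1.31   1.381] turn -0.951584773615369
```

>>> servo_tool(
  motion=[
    [-0.2,-0.6,0.5,-0.5,44],
    [-0.48,-1.31,1.0,-0.95,44],
    [-0.48,-1.31,1.38,-0.95,44],
    [-0.48,-1.31,1.38,-0.95,44],
    [-0.48,-1.31,1.38,-0.95,44],
  ],
)

```text
time_s: 4.2
position: [0.5655, -0.0933, 0.2]
eef_rot: [-0.081, 0.997, 0.0, -0.0]
contact_force: [-0.5, 0.7, 1.1]
grip_width: 0.0438
grasp_force: 0.0
```

```bash
python3 - <<'E'
from h import *
p=capture("wrist"); save(p,"w1.png"); 
lm(p,["pin_grip","lock_pin","pin_shoulder","notch_seat","handle","nest"],1)
v=fit([p,capture("top")]); g=pt(v,0,-.14); print(g)
go([*g,.065],v[2]+np.pi/2)
E
```

```text
pin_grip 0.89 [ 0.5651 -0.0992  0.0867] [323. 239.]
lock_pin 0.97 [ 0.5668 -0.0975  0.0363] [326. 225.]
pin_shoulder 0.89 [ 0.5632 -0.0959  0.0564] [329. 227.]
notch_seat 0.71 [ 0.5032 -0.1127  0.0853] [318. 148.]
handle 0.95 [ 0.5537 -0.0379  0.0811] [409. 235.]
lock_pin [1.3 0.1] 0.0363
pin_grip [-0.4 -1.5] 0.0867
pin_shoulder [-2.3  1.8] 0.0564
notch_seat [ 0.4 -4.9] 0.0853
handle [-2.2  0.5] 0.0811
handle [2.8 1.6] 0.0835
gauge_spot [0.4 0.8] 0.0338
fit [0.543  0.0406 0.1615] n 7
[ 0.56551264 -0.09762759]
t 5.3 pos [ 0.5655 -0.0941  0.1997] units [ 0.01  -0.07   2.694] turn -0.005395460281316617
```

View pics/w1.png

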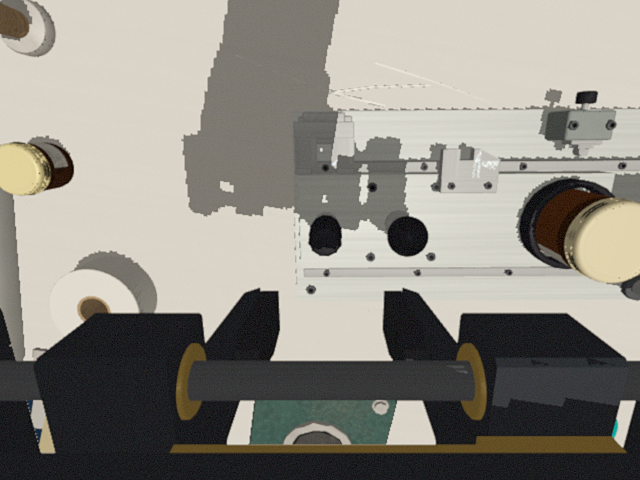

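>>> servo_tool(
  motion=[
    [0,-0.05,0.6,0,44],
    [0,-0.05,1.4,0,44],
    [0,-0.05,2.1,0,44],
    [0,-0.05,2.5,0,44],
    [0,-0.05,2.69,0,44],
  ],
)

```text
time_s: 5.8
position: [0.5646, -0.0963, 0.0632]
eef_rot: [-0.08, 0.997, 0.0, -0.002]
contact_force: [-0.4, -0.2, 0.0]
grip_width: 0.0446
grasp_force: 0.0
```

```bash
python3 - <<'E'
from h import *
p=capture("wrist"); save(p,"w2.png"); lm(p,["pin_grip","lock_pin","notch_seat","handle"],1)
go([.566,-.097,.065],.163+np.pi/2)
E
```

```text
pin_grip 0.65 [ 0.5657 -0.0986  0.0864] [325. 345.]
lock_pin 0.75 [ 0.5655 -0.0985  0.0373] [327. 291.]
notch_seat 0.85 [ 0.5044 -0.1104  0.0854] [319. 174.]
t 6.05 pos [ 0.5669 -0.0967  0.0665] units [ 0.02  -0.002  0.03 ] turn -0.020812852844605396
```

View pics/w2.png

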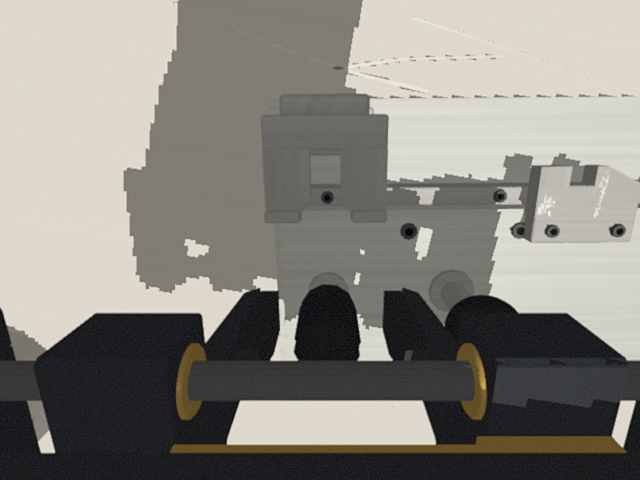

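>>> servo_tool(
  motion=[
    [0.02,0,0.02,0,20],
    [0.02,0,0.02,0,15],
    [0.02,0,0.02,0,15],
    [0.02,0,0.02,0,15],
    [0.02,0,0.02,0,15],
  ],
  force=25,
)

```text
time_s: 6.55
position: [0.5653, -0.0968, 0.0647]
eef_rot: [-0.08, 0.997, -0.0, 0.0]
contact_force: [-1.1, -0.2, 4.4]
grip_width: 0.0234
grasp_force: 24.9
```

>>> servo_tool(
  motion=[
    [0,0,-0.15,0,15],
    [0,0,-0.35,0,15],
    [0,0,-0.55,0,15],
    [0,0,-0.72,0,15],
    [0,0,-0.72,0,15],
  ],
)

```text
time_s: 7.05
position: [0.5658, -0.0968, 0.1018]
eef_rot: [-0.08, 0.997, -0.0, 0.001]
contact_force: [0.3, 0.6, -1.8]
grip_width: 0.0232
grasp_force: 24.9
```

```bash
python3 - <<'E'
from h import *
P=np.array([manip.get_state()["position"] for _ in range(2)]);print(P)
p=capture("wrist"); save(p,"w3.png"); lm(p,["pin_shoulder","lock_pin","notch_seat"],1)
lm(capture("top"),["pin_shoulder","notch_seat","lock_pin"],1)
s=manip.get_state();print(s["contact_force"],s["grip_width"]); go([.566,-.097,.101],.163+np.pi/2)
E
```

```text
[[ 0.5658286  -0.09681763  0.10183706]
 [ 0.5658286  -0.09681763  0.10183706]]
pin_shoulder 0.76 [ 0.5625 -0.0941  0.0956] [339. 302.]
lock_pin 0.59 [ 0.566  -0.1014  0.0773] [322. 290.]
notch_seat 0.75 [ 0.5011 -0.116   0.0844] [311. 152.]
pin_shoulder 0.66 [0.5206 0.1904 0.0359] [273. 266.]
notch_seat 0.93 [ 0.5034 -0.1083  0.0875] [383. 276.]
lock_pin 0.72 [0.518  0.1904 0.0345] [273. 267.]
[ 0.19983588  0.56749632 -2.08776395] 0.022823177350243383
t 7.45 pos [ 0.5646 -0.0966  0.0999] units [-0.026 -0.012 -0.023] turn -0.01878340323847032
```

View pics/w3.png

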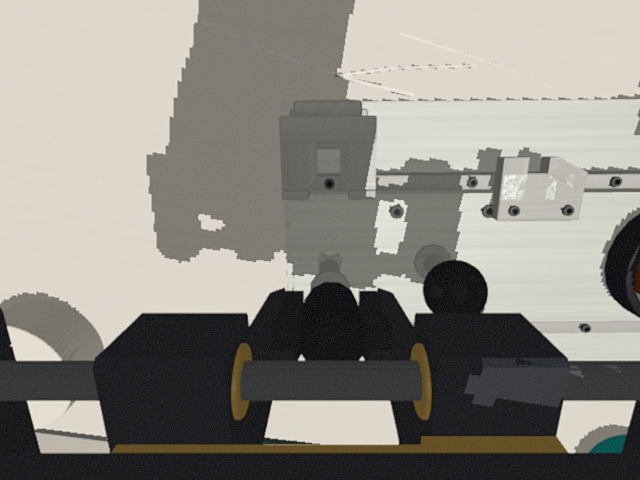

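>>> servo_tool(
  motion=[
    [0.2,0,0,0,15],
    [0.45,0,0,0,15],
    [0.7,0,0,0,15],
    [0.8,0,0,0,15],
    [0.8,0,0,0,15],
  ],
)

```text
time_s: 7.95
position: [0.5245, -0.1034, 0.1002]
eef_rot: [-0.08, 0.997, 0.0, -0.0]
contact_force: [-0.7, -0.5, -0.7]
grip_width: 0.0228
grasp_force: 24.9
```

```bash
python3 - <<'E'
from h import *
p=capture("wrist"); save(p,"w4.png"); cv2.imwrite("pics/w4c.png",cv2.resize(cv2.imread("pics/w4.png")[160:400,180:480],None,fx=2,fy=2))
v=[.543,.041,.163]; n=pt(v,-.0635,-.14); print(n); go([*(np.array([.5655,-.0968])-.0635*np.array([np.cos(.163),np.sin(.163)])),.101],.163+np.pi/2)
E
```

```text
[ 0.50306078 -0.10744901]
t 8.0 pos [ 0.5253 -0.1031  0.1003] units [ 0.457 -0.006 -0.013] turn -0.022250665069433222
```

View pics/w4c.png

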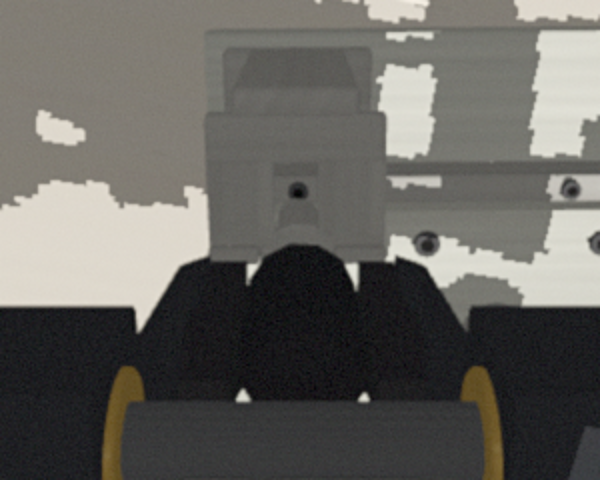

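>>> servo_tool(
  motion=[
    [0.1,-0.01,0,0,15],
    [0.2,-0.01,0,0,15],
    [0.3,-0.01,0,0,15],
    [0.4,-0.01,0,0,15],
    [0.47,-0.01,0,0,15],
  ],
)

```text
time_s: 8.5
position: [0.5017, -0.1075, 0.1002]
eef_rot: [-0.08, 0.997, 0.0, -0.0]
contact_force: [0.5, 0.0, -1.4]
grip_width: 0.023
grasp_force: 24.9
```

```bash
python3 - <<'E'
from h import *
p=capture("wrist"); s=manip.get_state(); print(s["contact_force"],s["grip_width"],s["position"])
lm(p,["pin_shoulder","lock_pin","notch_seat"],1); print(w(p,[0,0,0]))
lm(capture("scene"),["pin_shoulder","lock_pin","notch_seat","pin_grip"],1)
E
```

```text
[-0.86381092 -0.92952033 -1.58484491] 0.02308169417542158 [ 0.50120988 -0.10758673  0.10015228]
pin_shoulder 0.72 [ 0.4992 -0.1057  0.0905] [336. 300.]
lock_pin 0.87 [ 0.5013 -0.11    0.0736] [326. 288.]
[ 0.42761703 -0.11954282  0.24658727]
pin_shoulder 0.38 [ 0.5002 -0.1025  0.0964] [321. 281.]
lock_pin 0.66 [ 0.5051 -0.1066  0.0729] [323. 288.]
notch_seat 0.87 [ 0.5024 -0.1018  0.0882] [322. 283.]
pin_grip 0.62 [ 0.502  -0.1022  0.118 ] [322. 275.]
```

>>> servo_tool(
  motion=[
    [0,0,0.04,0,15],
    [0,0,0.08,0,15],
    [0,0,0.11,0,15],
    [0,0,0.13,0,15],
    [0,0,0.13,0,15],
  ],
)

```text
time_s: 9.45
position: [0.5022, -0.1074, 0.0938]
eef_rot: [-0.08, 0.997, 0.0, -0.0]
contact_force: [-1.3, 0.1, 1.7]
grip_width: 0.0229
grasp_force: 24.9
```

>>> servo_tool(
  motion=[
    [0,0,0.02,0,15],
    [0,0,0.02,0,15],
    [0,0,0.02,0,30],
    [0,0,0.02,0,36],
    [0,0,0.02,0,36],
  ],
)

```text
time_s: 9.95
position: [0.5024, -0.1073, 0.0926]
eef_rot: [-0.08, 0.997, -0.0, 0.0]
contact_force: [0.1, -1.7, -0.3]
grip_width: 0.036
grasp_force: 0.0
```

```bash
python3 - <<'E'
from h import *
p=capture("wrist"); save(p,"w5.png"); a=cv2.resize(cv2.imread("pics/w5.png")[200:400,220:420],None,fx=2,fy=2)
lm(p,["pin_shoulder","lock_pin","notch_seat"],1)
q=capture("scene"); save(q,"s5.png"); b=cv2.resize(cv2.imread("pics/s5.png")[230:330,270:370],None,fx=4,fy=4)
lm(q,["pin_shoulder","lock_pin","notch_seat","pin_grip"],1)
cv2.imwrite("pics/m5.png",np.hstack([a,b])); s=manip.get_state(); print(s["contact_force"],s["grip_width"],s["time_s"])
E
```

```text
pin_shoulder 0.93 [ 0.4983 -0.1032  0.0846] [342. 299.]
lock_pin 0.64 [ 0.5014 -0.1083  0.0663] [330. 288.]
pin_shoulder 0.53 [ 0.5019 -0.1031  0.0883] [322. 283.]
lock_pin 0.39 [ 0.5002 -0.1068  0.0707] [322. 289.]
notch_seat 0.7 [ 0.5029 -0.104   0.086 ] [322. 284.]
pin_grip 0.63 [ 0.5054 -0.1059  0.1138] [324. 276.]
[-0.55022354 -0.09049146  0.41345727] 0.03629622430479385 10.4
```

View pics/m5.png

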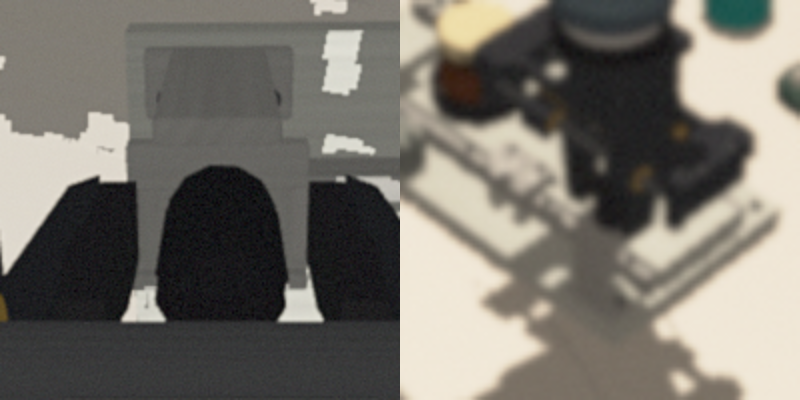

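>>> servo_tool(
  motion=[
    [0,0,-0.2,0,36],
    [0,0,-0.5,0,36],
    [0,0,-0.9,0,36],
    [0,0,-1.3,0,36],
    [0,0,-1.4,0,36],
  ],
)

```text
time_s: 10.9
position: [0.5037, -0.1077, 0.1652]
eef_rot: [-0.08, 0.997, -0.0, 0.002]
contact_force: [-0.1, -0.1, 0.3]
grip_width: 0.0356
grasp_force: 0.0
```

>>> servo_tool(
  motion=[
    [-0.4,0.1,0,0,36],
    [-0.8,0.1,0,0,0],
    [-1.27,0.1,0,0,0],
    [-1.27,0.1,0,0,0],
    [-1.27,0.1,0,0,0],
  ],
)

```text
time_s: 11.4
position: [0.5635, -0.0923, 0.1622]
eef_rot: [-0.08, 0.997, 0.0, -0.001]
contact_force: [-1.4, -0.0, 0.5]
grip_width: 0.0064
grasp_force: 0.0
```

```bash
python3 - <<'E'
from h import *
p=capture("wrist"); save(p,"w6.png"); q=capture("scene"); save(q,"s6.png")
for c in (p,q,capture("top")): lm(c,["pin_shoulder","notch_seat","handle","lock_pin"],1)
a=cv2.resize(cv2.imread("pics/w6.png"),(533,400)); b=cv2.resize(cv2.imread("pics/s6.png")[220:345,275:355],(256,400))
cv2.imwrite("pics/m6.png",np.hstack([a,b]))
h=pt([.543,.041,.163],0,-.123); go([*h,.07],.163+np.pi/2); print(manip.get_state()["grip_width"])
E
```

```text
handle 0.82 [ 0.5553 -0.0387  0.0771] [416. 254.]
lock_pin 0.95 [ 0.5016 -0.1047  0.0675] [328. 152.]
pin_shoulder 0.54 [ 0.4994 -0.1054  0.0891] [322. 284.]
notch_seat 0.93 [ 0.5008 -0.1042  0.0869] [322. 284.]
handle 0.77 [ 0.5604 -0.0394  0.0796] [325. 264.]
lock_pin 0.66 [ 0.5021 -0.1066  0.0682] [323. 290.]
notch_seat 0.87 [ 0.5049 -0.1095  0.0865] [384. 276.]
handle 0.66 [ 0.5556 -0.038   0.082 ] [357. 256.]
lock_pin 0.54 [ 0.5604 -0.3474  0.0044] [463. 258.]
t 12.15 pos [ 0.5642 -0.0922  0.1628] units [-0.014  0.238  1.855] turn -0.019649241054779745
0.000795315825746205
```

View pics/m6.png

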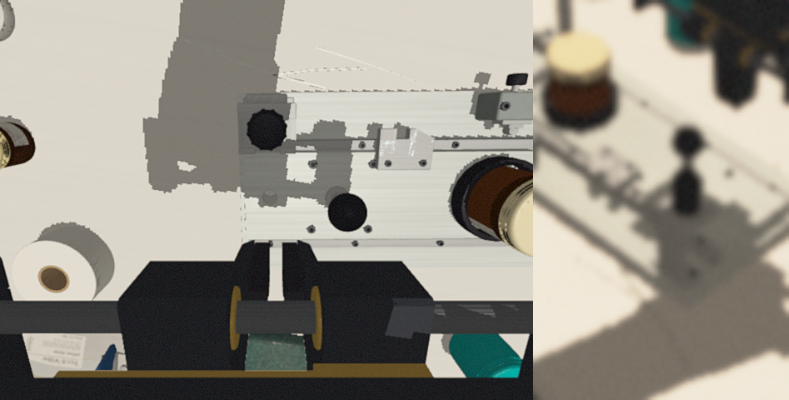

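The pin hangs in the notch (grip at about (267,130) in the left view) and the hand is clear of it. Next I lower the closed fingers behind the ball handle.

>>> servo_tool(
  motion=[
    [0,0,0.5,0,0],
    [0,0,1.1,0,0],
    [0,0,1.6,0,0],
    [0,0,1.85,0,0],
    [0,0,1.85,0,0],
  ],
)

```text
time_s: 12.65
position: [0.563, -0.0921, 0.0688]
eef_rot: [-0.08, 0.997, 0.0, -0.002]
contact_force: [-0.5, 0.3, -0.6]
grip_width: 0.0004
grasp_force: 0.0
```

>>> servo_tool(
  motion=[
    [0,0.1,0,0,0],
    [0,0.2,0,0,0],
    [0,0.3,0,0,0],
    [0,0.4,0,0,0],
    [0,0.5,0,0,0],
  ],
)

```text
time_s: 13.15
position: [0.5604, -0.067, 0.0707]
eef_rot: [-0.081, 0.997, -0.0, 0.0]
contact_force: [1.5, -5.4, 1.1]
grip_width: 0.0003
grasp_force: 3.5
```

>>> servo_tool(
  motion=[
    [0,0.1,0,0,0],
    [0,0.25,0,0,0],
    [0,0.4,0,0,0],
    [0,0.55,0,0,0],
    [0,0.7,0,0,0],
  ],
)

```text
time_s: 13.65
position: [0.5545, -0.0323, 0.0703]
eef_rot: [-0.08, 0.997, 0.0, 0.0]
contact_force: [-0.2, -2.3, 0.6]
grip_width: 0.0007
grasp_force: 1.0
```

>>> servo_tool(
  motion=[
    [0,0.15,0,0,0],
    [0,0.3,0,0,0],
    [0,0.45,0,0,0],
    [0,0.6,0,0,0],
    [0,0.7,0,0,0],
  ],
)

```text
time_s: 14.15
position: [0.5489, 0.0012, 0.0702]
eef_rot: [-0.08, 0.997, -0.001, 0.0]
contact_force: [1.0, -8.5, 0.4]
grip_width: 0.0005
grasp_force: 4.2
```

```bash
python3 - <<'E'
from h import *
s=manip.get_state(); print(s["contact_force"],s["position"])
for c in ("scene","top"):
    p=capture(c); lm(p,["handle","nest","gauge_spot","jar"],1)
v=[.543,.041,.163];print("expect handle",pt(v,0,.01),"nest",pt(v,0,.148))
E
```

```text
[ 1.01865283 -8.49117497  0.39676212] [0.54886819 0.001237   0.07023218]
handle 0.61 [0.5466 0.0294 0.0805] [307. 253.]
nest 0.66 [ 0.5047 -0.1011  0.0843] [322. 284.]
gauge_spot 0.92 [0.5184 0.1866 0.0367] [270. 240.]
jar 0.96 [0.5203 0.1714 0.041 ] [273. 241.]
handle 0.78 [0.5448 0.0304 0.0807] [332. 259.]
nest 0.97 [0.524 0.17  0.038] [281. 265.]
gauge_spot 0.67 [0.5184 0.1912 0.0341] [273. 267.]
jar 0.76 [0.5235 0.1672 0.0374] [282. 266.]
expect handle [0.54137721 0.05086745] nest [0.51898268 0.18703824]
```

>>> servo_tool(
  motion=[
    [0,0.08,0,0,0],
    [0,0.16,0,0,0],
    [0,0.22,0,0,0],
    [0,0.27,0,0,0],
    [0,0.3,0,0,0],
  ],
)

```text
time_s: 15.15
position: [0.5467, 0.0141, 0.0702]
eef_rot: [-0.079, 0.997, -0.001, 0.0]
contact_force: [0.3, -4.5, -0.7]
grip_width: 0.0003
grasp_force: 2.2
```

>>> servo_tool(
  motion=[
    [0,0.02,0,0,0],
    [0,0.04,0,0,0],
    [0,0.05,0,0,0],
    [0,0.06,0,0,0],
    [0,0.06,0,0,0],
  ],
)

```text
time_s: 15.65
position: [0.546, 0.0197, 0.0702]
eef_rot: [-0.081, 0.997, 0.0, -0.0]
contact_force: [0.4, -0.1, 0.1]
grip_width: 0.0003
grasp_force: 0.1
```

```bash
python3 - <<'E'
from h import *
s=manip.get_state(); print(s["contact_force"],s["position"])
for c in ("scene","top"):
    p=capture(c); save(p,c+"7.png"); lm(p,["handle","nest","gauge_spot","jar"],1)
E
```

```text
[ 0.35503628 -0.12346088  0.10757963] [0.54596109 0.0196703  0.07019469]
handle 0.77 [0.5462 0.051  0.0797] [302. 249.]
nest 0.62 [0.5183 0.1889 0.0403] [269. 238.]
gauge_spot 0.65 [0.5174 0.1877 0.0364] [269. 240.]
jar 0.9 [0.5159 0.1892 0.0413] [269. 238.]
nest 0.84 [0.5178 0.1859 0.0382] [275. 267.]
gauge_spot 0.89 [0.5205 0.1859 0.0342] [275. 267.]
jar 0.81 [0.7805 0.0958 0.0047] [310. 177.]
```

The force fell to zero, which suggests the click; a short further push to the stop will confirm it.

>>> servo_tool(
  motion=[
    [0,0.02,0,0,0],
    [0,0.03,0,0,0],
    [0,0.04,0,0,0],
    [0,0.05,0,0,0],
    [0,0.05,0,0,0],
  ],
)

```text
time_s: 16.65
position: [0.5457, 0.0217, 0.0703]
eef_rot: [-0.08, 0.997, -0.0, 0.0]
contact_force: [0.1, -1.1, 0.5]
grip_width: 0.0009
grasp_force: 0.8
```

>>> servo_tool(
  motion=[
    [0,0.02,0,0,0],
    [0,0.03,0,0,0],
    [0,0.04,0,0,0],
    [0,0.04,0,0,0],
    [0,0.04,0,0,0],
  ],
)

```text
time_s: 17.15
position: [0.5455, 0.0231, 0.0703]
eef_rot: [-0.08, 0.997, -0.0, 0.0]
contact_force: [1.3, -5.0, -0.0]
grip_width: 0.0004
grasp_force: 2.6
```

>>> servo_tool(
  motion=[
    [0,0.02,0,0,0],
    [0,0.04,0,0,0],
    [0,0.04,0,0,0],
    [0,0.04,0,0,0],
    [0,0.04,0,0,0],
  ],
)

```text
time_s: 17.65
position: [0.5454, 0.0232, 0.0703]
eef_rot: [-0.079, 0.997, -0.001, 0.0]
contact_force: [1.7, -9.2, -0.8]
grip_width: 0.001
grasp_force: 4.7
```

Position has stopped while the force rises, so it is at the end stop. Backing off and lifting.

>>> servo_tool(
  motion=[
    [0,-0.1,0,0,0],
    [0,-0.3,0,0,0],
    [0,-0.5,0,0,0],
    [0,-0.5,0,0,0],
    [0,-0.5,0,0,0],
  ],
)

```text
time_s: 18.15
position: [0.549, 0.001, 0.0702]
eef_rot: [-0.08, 0.997, 0.0, -0.0]
contact_force: [-0.5, 0.7, 0.0]
grip_width: 0.0007
grasp_force: 0.0
```

>>> servo_tool(
  motion=[
    [0,0,-0.4,0,0],
    [0,0,-1.0,0,0],
    [0,0,-1.8,0,0],
    [0,0,-2.6,0,0],
    [0,0,-2.6,0,0],
  ],
)

```text
time_s: 18.65
position: [0.5523, 0.0017, 0.2053]
eef_rot: [-0.081, 0.997, 0.0, 0.005]
contact_force: [0.5, 0.6, -0.3]
grip_width: 0.0006
grasp_force: 0.0
```

```bash
python3 - <<'E'
from h import *
p=capture("wrist");save(p,"w8.png")
q=capture("top");save(q,"t8.png"); r=capture("scene");save(r,"s8.png")
for c in (q,r): lm(c,["handle","nest","jar","lock_pin","pin_shoulder","notch_seat"],1)
a=cv2.resize(cv2.imread("pics/w8.png"),(533,400)); b=cv2.resize(cv2.imread("pics/s8.png")[200:350,235:335],(266,400))
cv2.imwrite("pics/m8.png",np.hstack([a,b])); print(manip.get_state()["contact_force"])
E
```

```text
handle 0.79 [0.5437 0.0516 0.0814] [324. 259.]
nest 0.7 [0.5198 0.1857 0.0375] [275. 267.]
jar 0.79 [0.5649 0.3115 0.0069] [232. 250.]
lock_pin 0.36 [ 4.474e-01 -3.634e-01 -2.000e-04] [468. 298.]
notch_seat 0.57 [0.5226 0.188  0.0399] [274. 266.]
handle 0.63 [0.5422 0.0515 0.084 ] [301. 248.]
nest 0.72 [0.5186 0.1903 0.0382] [269. 239.]
jar 0.89 [0.7791 0.0997 0.0012] [354. 232.]
lock_pin 0.55 [ 0.5017 -0.1051  0.0658] [322. 290.]
pin_shoulder 0.62 [ 0.4999 -0.1035  0.087 ] [321. 284.]
notch_seat 0.93 [ 0.4993 -0.1006  0.0845] [320. 284.]
[-0.19710782 -0.20029425  0.77704038]
```

View pics/m8.png

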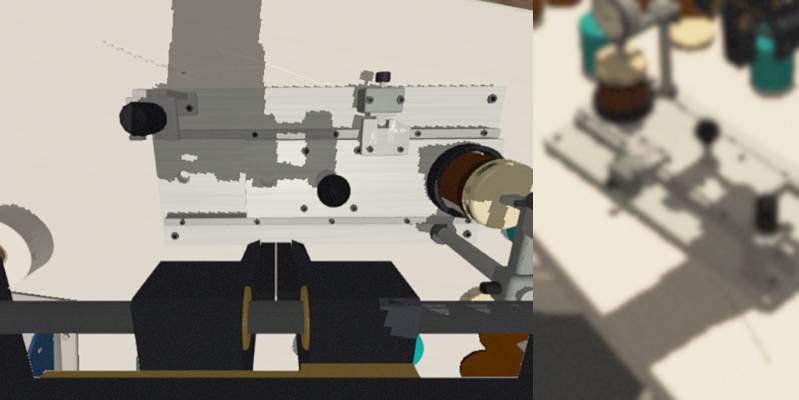

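The pin hangs in the notch at (143,118). The jar stands in its nest under the gauge at (470,185), and the slide stayed home with the catch engaged at (385,120). The hand is clear.

```bash
python3 -c "
from workcell import manip
print(manip.job_done())"
```

```text
the job is handed in; nothing more can be done
None
```

I hung the lock pin in the notch and let go, then pushed the slide to its end stop under the gauge; it stayed there when I backed off, with the jar still standing in its nest, so I handed the job in (no verdict came back).

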